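Pin the bench fence with a dog

TASK

Lock the aluminium fence to the plywood bench top: take the long orange-headed bench dog out of the wooden rack and push it, upright, down through the open hole in the fence's foot and the plywood hole right under it until its collar rests flat on the foot, then let go. Keep hold of it until its nose is well into the plywood, do not shove the fence out of place, and leave the short black-headed dog in the rack.

Things in the scene. Friction and masses are not known exactly. Their poses are not given: they have to be found in the camera images.
- orange_dog: Loose steel pin, 175-350 g, sizes in mm, upright in one of 3 holes of a wooden rack 70 high; holes 85 apart, in a row running roughly along x. Orange head 28 dia, 45 high, on a collar 46 dia, 6 thick; shank 20 dia, 66 long, its last 16 tapering to an 8 nose. Origin: centre of the collar's underside, now on the rack top; z up the axis: head z 6 to 51, nose z -66. Raise it 66 to clear the rack.
- fence: Loose 0.9 kg aluminium fence on the fixed plywood top. Foot plate 100 x 280 x 14 with one open 28 hole, mouth flared to 36. Origin: hole centre at the foot's top face, 74 above the bench; z up, y along the fence. A rail 12 thick, 25 high stands at x -48 to -60, on the robot's side. At y -192 a grey stub dog, part of the fence, sits in the plywood, so the fence turns only a little about it.
- dog_hole (a point): Centre of the mouth of the 28 mm plywood hole under the fence's open hole; it goes right through the plywood top, which is 260 x 300 x 60 high, fixed, with 2 x 3 such holes. This point is on the top face, 60 mm above the bench, within about 4 mm of the fence hole's axis; z up.
- black_dog: Short bench dog to leave alone, upright in another hole of the rack: collar and head as on the orange one, but head black and shank 30 mm long. Origin: centre of the collar's underside; z up. A like one with a blue head stands in the third hole.
Not all that is in view belongs to the job. Leave any green look-alike of the orange_dog alone.

How it is judged:
By the outcome, as a careful person would: the job done as asked, in the order asked, and still so for the second after the job is handed in, with the robot touching nothing.
It also fails if it takes over 48 s, if anything falls off the work surface, if the arm or the gripper's body presses on something with over 40 N, if the wrist force passes 120 N, or if a joint passes its speed limit or range.

ROBOT

A 7-joint arm with a two-finger parallel gripper is mounted at the origin on the work surface. World frame = base frame: x ahead of the robot, y to its left, z up, the work surface at z = 0. Lengths are in m, angles in rad, forces in N, time in s.
With the tool pointing down it reaches from about 0.425 to 0.925 m from the base axis. Payload 6.8 kg.
Tool frame: the origin (TCP) lies at the very end of the fingers, on their centre line; the grasp point (between the pads) lies 19 mm behind it (hold_point_z is the distance from the TCP to the grasp point, in m); z points along the fingers, y is the direction in which the jaws open and shut (so a half turn about z gives the same grasp; the last joint's range is limited). The gripper opens to 85 mm and grips with 20 to 120 N. Pads are 22 mm wide; open, the fingers measure 114 mm over their backs; the gripper's body (76 mm by 85 mm) begins 54 mm behind the grasp point. The pads swing forward as they close: fully open they stand 13 mm farther back than shut.
Start: joints at [1.027, 0.477, 0.022, 1.555, -0.011, 1.109, -0.083], TCP at [0.285, -0.612, 0.231] pointing down, gripper open.
Joint ranges: [-2.96, 2.96], [-0.34, 2.1], [-1.41, 1.46], [0.24, 2.44], [-1.37, 4.51], [0.17, 1.92], [-2.96, 2.96]. Speed limits (rad/s): [2.39, 2.39, 3.14, 3.14, 3.14, 3.14, 3.14].

INTERFACE

Orientations are given as a unit quaternion [w, x, y, z].
In Python, from station import get_obs, read_camera, calibration, hand_in, regions_of, hold_point_z gives the robot as it stands.
- The arm moves only by the tool send_rows, never from a script. Its argument "motion" is text: rows parted by semicolons, each of 7 numbers parted by spaces: the shift along the world's x, y, z in cm, then the turn, a rotation vector about the world's x, y, z in degrees, then the closure, from 0 (fully open) to 1 (shut). In form: dx dy dz rx ry rz fingers; .... A call has 1 to 20 rows; each row shifts and turns the pose as measured when the row begins; what a row does not reach is not made up. A row lasts 1/12 s, in which the tool goes at most 41.7 mm and 7.16 degrees, less where a joint would pass 70% of its speed; a pose out of reach is approached as far as the arm can. A call is refused whole if a number of a shift passes 4.17 or a number of a turn 7.16, either way. A call with a gripper value outside its range is refused whole. The fingers move at their own pace and stop on an object; "newtons" is the grip in N (left out, the last holds). Time passes only in rows, so rows that do not move let the fingers close. It gives the time, the measured TCP pose, the force and the opening at its end, in the units of the state.
- get_obs(): the state, without advancing time (a new reading comes with each control period).
- read_camera(name): name is "scene" or "top"; returns the picture (420x560x3 uint8, red, green, blue); there is no depth.
- calibration(name): a dict with "mtx" (3x3 intrinsics, pixels), "R" (3x3) and "t" (3): a world point X has camera coordinates R X + t. Camera axes: x right, y down, z forward; pixel columns grow to the right and rows downward; lengths in m; the calibration is good to about 2 mm. A picture is of the moment at which its call begins. calibration takes no time and is no camera call.
- hand_in(): hands the job in, once; it reports no verdict.
Trained networks look in the newest picture that a camera, given by its name, has taken for a name from the list of things; names that differ only in an ending like _2 or _b are one class to them, and where a whole thing is asked for, a point or a joint stands for the part that bears it (a point fixed in the world has none). Each returns a list of dicts, best first, with "conf" (0 to 1); they miss things now and then, are a little off and sometimes report something else, mostly with a low value. They report only what shows in the picture. A call takes as long as a camera call. They do not tell look-alikes from the thing itself.
- regions_of(thing, camera): "region" (420x560 bool, what is visible of it) and "point" ([column, row] in pixels, amid what is visible of it).
The state is a dict: "t": time; "q": joint angles; "joint_vel": joint speeds; "joint_torque": joint torques, N m; "eef_pos": TCP position; "tool_rot": TCP orientation; "contact_force": force on the tool from outside, world axes, zero at the start; "torque": the same for the moment, N m; "gripper_width": opening from 0.0 (shut) to 1.0 (fully open).
Only numpy, scipy, OpenCV 4.12 (cv2) and the standard library are available. Lean on these libraries where they do the work, as an engineer would, in place of code of your own. Each camera call takes 0.05 s, during which the arm holds its last target.

## Working session

There is one attempt and no reset: what is moved stays moved. The work goes in short steps, Python scripts to look and compute and a tool call to move; the robot and the scene stay as the last step left them, time stands still between calls to the robot, and variables do not carry over. Pictures are saved under pics/ and viewed, and the job is handed in when it is done.

Besides the shell and the picture viewer there is one more tool, called after ">>>" as name(argument=value, ...), one argument or row to a line, values as JSON. send_rows: Moves the arm, as the interface text tells. Its arguments: {"type":"object","properties":{"motion":{"type":"string"},"newtons":{"type":"number"}},"required":["motion"]}

```bash
mkdir -p pics; ls
cat > h.py <<'E'
import numpy as np,cv2
from station import *
def P(name):
    c=calibration(name);return np.array(c["mtx"]),np.array(c["R"]),np.array(c["t"])
def toz(name,uv,z):
    K,R,t=P(name);d=R.T@np.linalg.inv(K)@np.array([uv[0],uv[1],1.]);o=-R.T@t
    return o+d*(z-o[2])/d[2]
def proj(name,X):
    K,R,t=P(name);p=K@(R@np.array(X)+t);return p[:2]/p[2]
def save(name,fn,crop=None,s=1):
    im=read_camera(name)
    if crop: im=im[crop[1]:crop[3],crop[0]:crop[2]]
    im=cv2.resize(im,None,fx=s,fy=s,interpolation=cv2.INTER_CUBIC)
    cv2.imwrite('pics/'+fn,im[:,:,::-1])
E
python3 - <<'E'
from h import *
for n in("scene","top"):
    save(n,n+'0.png')
    K,R,t=P(n);print(n,(-R.T@t).round(3),K[0,0])
    for th in("orange_dog","fence","black_dog"):
        for r in regions_of(th,n): print(n,th,round(r["conf"],2),np.round(r["point"],1),r["region"].sum())
o=get_obs();print({k:np.round(v,3) for k,v in o.items()},hold_point_z)
E
```

```text
pics
scene [1.041 0.188 0.869] 459.7483693661187
scene orange_dog 0.82 [386.8 239.4] 595
scene orange_dog 0.78 [319.8 226.1] 466
scene orange_dog 0.66 [278.6 320.4] 580
scene orange_dog 0.65 [282.3 282.3] 568
scene orange_dog 0.58 [383.  286.7] 527
scene fence 0.91 [161.6 184.3] 6689
scene black_dog 0.93 [340.7 157.7] 431
top [0.456 0.087 0.908] 450.15786517900955
top orange_dog 0.97 [234.3 205.8] 459
top orange_dog 0.96 [161.7 201. ] 520
top orange_dog 0.84 [262.3 146.4] 457
top orange_dog 0.68 [263.9 109.7] 530
top orange_dog 0.58 [168.8 153.7] 513
top fence 0.78 [409.1 244.4] 7990
top black_dog 0.74 [214.7 295.3] 532
{'t': np.float64(0.4), 'q': array([ 1.027,  0.477,  0.022,  1.556, -0.012,  1.109, -0.083]), 'joint_vel': array([-0.   , -0.001, -0.001, -0.002,  0.002, -0.   , -0.001]), 'joint_torque': array([-2.0000e-03, -5.9563e+01,  1.6040e+00, -2.8112e+01,  1.2000e-02,
        4.0000e-03, -0.0000e+00]), 'eef_pos': array([ 0.285, -0.612,  0.231]), 'tool_rot': array([-0.   ,  0.976,  0.216, -0.   ]), 'contact_force': array([0.396, 0.345, 0.105]), 'torque': array([ 0.014, -0.   ,  0.032]), 'gripper_width': np.float64(1.0)} 0.0187
```

View pics/scene0.png

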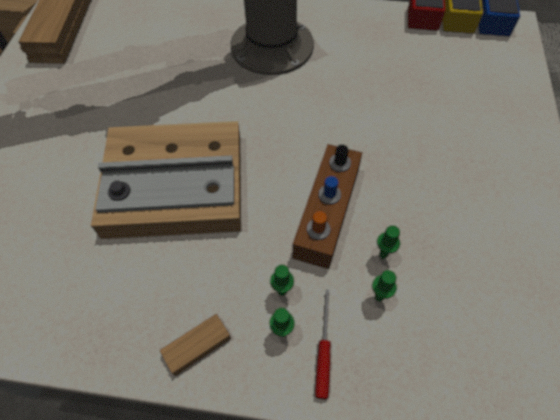

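View pics/top0.png

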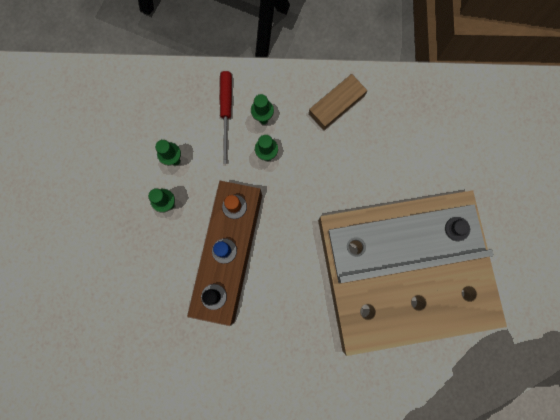

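Run:
```python
from h import *
a=read_camera("top");b=read_camera("scene")
f=lambda im,x,y,w=33,s=5:cv2.resize(im[y-w:y+w,x-w:x+w],None,fx=s,fy=s,interpolation=cv2.INTER_CUBIC)
g=np.vstack([np.hstack([f(a,234,206,30),f(a,355,247,30)]),np.hstack([f(b,319,226,30),f(b,212,187,30)])])
cv2.imwrite('pics/z1.png',g[:,:,::-1])
def ora(im):
    h=cv2.cvtColor(im,cv2.COLOR_RGB2HSV);m=((h[...,0]<14)&(h[...,1]>200)&(h[...,2]>110)).astype(np.uint8)
    n,l,s,c=cv2.connectedComponentsWithStats(m);
    return [(s[i],c[i].round(1)) for i in range(1,n) if s[i,4]>60]
print(ora(a),ora(b))
```

```text
[] [(array([313, 212,  13,  11,  92], dtype=int32), array([319.5, 216.6])), (array([319, 341,   9,  55, 238], dtype=int32), array([323.4, 369.1]))]
```

View pics/z1.png

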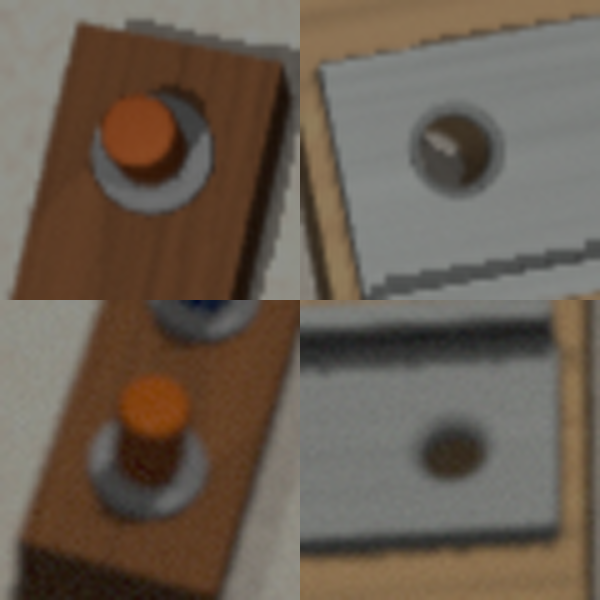

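```bash
cat >> h.py <<'E'
def tri(pts):
    A=[];b=[]
    for n,uv in pts:
        K,R,t=P(n);M=K@np.c_[R,t]
        for i in(0,1):
            r=M[i]-uv[i]*M[2];A.append(r[:3]);b.append(-r[3])
    return np.linalg.lstsq(np.array(A),np.array(b),rcond=None)[0]
E
python3 - <<'E'
from h import *
for nm,z,t,s in [("head",.121,(231.2,201.8),(319.4,217.0)),("collar",.076,(234.,205.6),(318.2,229)),("hole",.074,(356,246.8),(212,187.2))]:
    print(nm,toz("top",t,z).round(4),toz("scene",s,z).round(4),tri([("top",t),("scene",s)]).round(4))
# rack direction: collars
for th in("black_dog",):
  for n in("top","scene"):
    read_camera(n)
    r=regions_of(th,n)[0]; print(th,n,toz(n,r["point"],.09).round(3))
for n,z in(("top",.074),("scene",.074)):
    read_camera(n); r=regions_of("fence",n)[0]["region"]
    print(cv2.minAreaRect(np.argwhere(r)[:,::-1].astype(np.float32)))
# fence edge direction in top: foot far edge
for a,b,z in[((330,231),(478,206),.074),((341,278),(493,252),.1)]:
    p,q=toz("top",a,z),toz("top",b,z);print("edge",p.round(3),q.round(3),np.degrees(np.arctan2(*(q-p)[1::-1])))
# near holes z=.06
a=read_camera("top");f=a[185:360,315:510];cv2.imwrite('pics/z2.png',cv2.resize(f,None,fx=4,fy=3.4)[:,:,::-1])
f=cv2.resize(f,None,fx=4,fy=4,interpolation=cv2.INTER_CUBIC)[:600];cv2.imwrite('pics/z2.png',f[:,:,::-1])
E
```

```text
head [0.6037 0.1878 0.121 ] [0.6076 0.1885 0.121 ] [0.6046 0.1884 0.1159]
collar [0.605 0.188 0.076] [0.6088 0.1889 0.076 ] [0.6059 0.1887 0.0708]
hole [ 0.5337 -0.0414  0.074 ] [ 0.5396 -0.0395  0.074 ] [ 0.5344 -0.0422  0.0657]
black_dog top [0.437 0.215 0.09 ]
black_dog scene [0.441 0.216 0.09 ]
((410.4117126464844, 242.6989288330078), (54.56596374511719, 157.73248291015625), 79.89496612548828)
((164.19537353515625, 183.51690673828125), (50.08942794799805, 139.11880493164062), 86.8201675415039)
edge [0.562 0.007 0.074] [ 0.617 -0.272  0.074] -78.90486622098317
edge [ 0.475 -0.011  0.1  ] [ 0.528 -0.284  0.1  ] -78.9971343010634
```

View pics/z2.png

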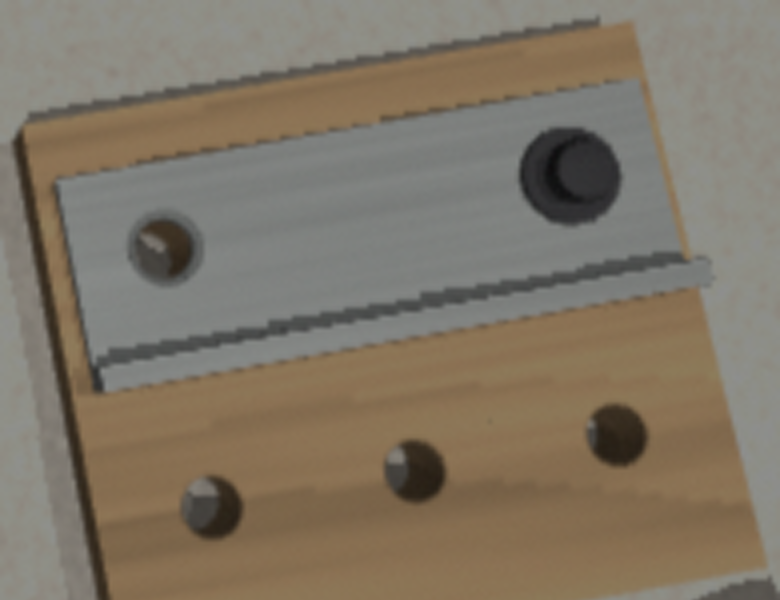

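>>> send_rows(
  motion="1.5 3.8 0 0 0 -0.7 0;1.5 3.8 0 0 0 -0.7 0;1.5 3.8 0 0 0 -0.7 0;1.5 3.8 0 0 0 -0.7 0;1.5 3.8 0 0 0 -0.7 0;1.5 3.8 0 0 0 -0.7 0;1.5 3.8 0 0 0 -0.7 0;1.5 3.8 0 0 0 -0.7 0;1.5 3.8 0 0 0 -0.7 0;1.5 3.8 0 0 0 -0.7 0;1.5 3.8 0 0 0 -0.7 0;1.5 3.8 0 0 0 -0.7 0;1.5 3.8 0 0 0 -0.7 0;1.5 3.8 0 0 0 -0.7 0;1.5 3.8 0 0 0 -0.7 0;1.5 3.8 0 0 0 -0.7 0;1.5 3.8 0 0 0 -0.7 0;1.5 3.8 0 0 0 -0.7 0",
  newtons=40,
)

```text
t: 2.45
eef_pos: [0.5488, 0.0802, 0.2353]
tool_rot: [0.006, 0.996, 0.092, 0.002]
contact_force: [0.5, -0.0, 0.5]
gripper_width: 1.003
```

>>> send_rows(
  motion="1.4 2.7 0 0 0 0 0;1.4 2.7 0 0 0 0 0;1.4 2.7 0 0 0 0 0;1.4 2.7 0 0 0 0 0;0 0 0 0 0 0 0",
)

```text
t: 2.87
eef_pos: [0.6074, 0.2055, 0.2361]
tool_rot: [0.003, 0.995, 0.097, 0.004]
contact_force: [-0.4, 1.0, 1.1]
gripper_width: 0.997
```

```bash
cat >> h.py <<'E'
from scipy.spatial.transform import Rotation as Ro
def st(tx=None,ang=-79.2):
    o=get_obs();q=o["tool_rot"];R=Ro.from_quat([q[1],q[2],q[3],q[0]])
    a=np.radians(ang);y=np.array([np.cos(a),np.sin(a),0]);z=np.array([0,0,-1.]);x=np.cross(y,z)
    T=Ro.from_matrix(np.c_[x,y,z]);d=(T*R.inv()).as_rotvec(degrees=True)
    print("t",o["t"],"p",np.round(o["eef_pos"],4),"turn needed",d.round(2),"w",round(float(o["gripper_width"]),3),"F",np.round(o["contact_force"],1),"M",np.round(o["torque"],2))
    if tx is not None: print("shift cm",((np.array(tx)-o["eef_pos"])*100).round(2))
E
python3 - <<'E'
from h import *
st([.606,.1885,.083])
save("top","g1.png",(150,100,350,300),3);save("scene","g1s.png",(220,100,420,300),3)
E
```

```text
t 2.8667 p [0.6074 0.2055 0.2361] turn needed [ 0.26  0.47 -0.32] w 0.997 F [-0.4  1.   1.1] M [0.07 0.04 0.04]
shift cm [ -0.14  -1.7  -15.31]
```

View pics/g1s.png

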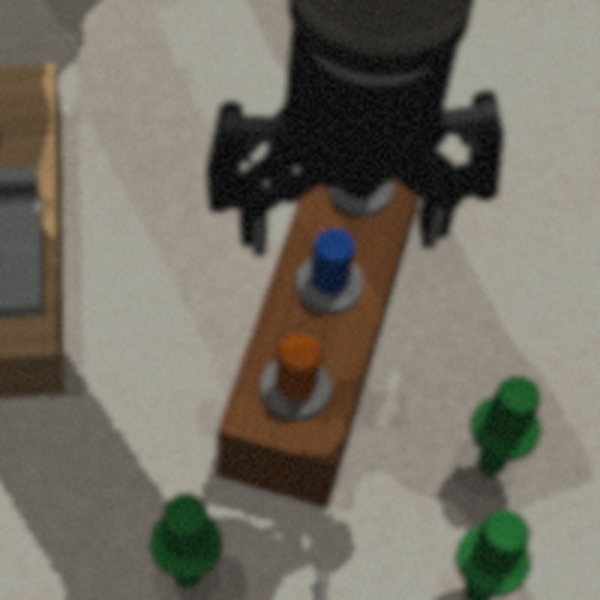

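>>> send_rows(
  motion="-0.1 -0.9 -2.5 0.2 0.3 -0.2 0;-0.05 -0.8 -2.5 0.1 0.2 -0.1 0;0 0 -2.5 0 0 0 0;0 0 -2.5 0 0 0 0;0 0 0 0 0 0 0;0 0 0 0 0 0 0",
)

```text
t: 3.47
eef_pos: [0.6053, 0.1727, 0.1354]
tool_rot: [0.004, 0.996, 0.088, 0.001]
contact_force: [0.4, 1.1, -0.0]
gripper_width: 1.001
```

Run:
```python
from h import *
st([.606,.1885,.083])
save("top","g2.png",(150,100,350,300),3);save("scene","g2s.png",(220,100,420,300),3)
```

```text
t 3.4667 p [0.6053 0.1727 0.1354] turn needed [0.44 0.14 0.74] w 1.001 F [ 0.4  1.1 -0. ] M [-0.04 -0.01  0.01]
shift cm [ 0.07  1.58 -5.24]
```

View pics/g2s.png

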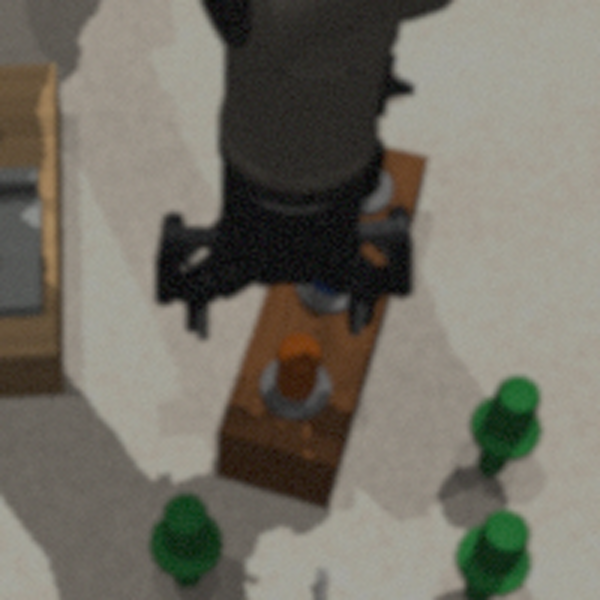

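>>> send_rows(
  motion="0 0.8 0 0.2 0.1 0.3 0;0 0 0 0 0 0 0;0 0 0 0 0 0 0",
)

```text
t: 3.82
eef_pos: [0.608, 0.1825, 0.1408]
tool_rot: [0.001, 0.996, 0.09, 0.004]
contact_force: [0.1, -0.2, 0.8]
gripper_width: 1.001
```

Run:
```python
from h import *
st([.606,.1885,.083])
```

```text
t 3.8167 p [0.608  0.1825 0.1408] turn needed [0.06 0.46 0.44] w 1.001 F [ 0.1 -0.2  0.8] M [-0.01  0.04  0.02]
shift cm [-0.2   0.6  -5.78]
```

Run:
```python
from h import *
for i in range(6):
    read_camera("top"); st()
```

```text
t 3.8667 p [0.6081 0.1831 0.1411] turn needed [0.03 0.49 0.42] w 1.0 F [-0.1 -0.  -0.6] M [ 0.   -0.02 -0.04]
t 3.9167 p [0.6078 0.1828 0.1407] turn needed [0.05 0.45 0.42] w 1.0 F [-0.8 -0.2  0.3] M [ 0.03  0.02 -0.02]
t 3.9667 p [0.6076 0.1825 0.1403] turn needed [0.08 0.41 0.44] w 0.996 F [ 0.6 -0.5 -0.7] M [-0.06  0.04 -0.02]
t 4.0167 p [0.6074 0.1822 0.1399] turn needed [0.1  0.38 0.44] w 1.003 F [ 0.3 -0.3 -0.1] M [ 0.04 -0.03  0.01]
t 4.0667 p [0.6073 0.182  0.1397] turn needed [0.11 0.35 0.46] w 0.999 F [-0.6 -0.3  0.5] M [0.03 0.03 0.01]
t 4.1167 p [0.6072 0.1818 0.1395] turn needed [0.11 0.34 0.46] w 0.999 F [-0.4 -0.5  0.6] M [ 0.01 -0.07  0.04]
```

>>> send_rows(
  motion="-0.05 0.35 -1 0 0.1 0.1 0;-0.05 0.3 -1 0 0.1 0.1 0;0 0 -0.8 0 0 0 0",
)

```text
t: 4.37
eef_pos: [0.6073, 0.189, 0.1111]
tool_rot: [0.001, 0.996, 0.092, 0.003]
contact_force: [0.2, 0.6, 0.4]
gripper_width: 1.004
```

```bash
cat >> h.py <<'E'
def settle(n=5,**k):
    for i in range(n): read_camera("top")
    st(**k)
E
python3 - <<'E'
from h import *
st()
settle(6,tx=[.606,.1885,.083])
save("top","g3.png",(150,100,350,300),3);save("scene","g3s.png",(220,100,420,300),3)
E
```

```text
t 4.3667 p [0.6073 0.189  0.1111] turn needed [0.06 0.31 0.29] w 1.004 F [0.2 0.6 0.4] M [0.05 0.01 0.  ]
t 4.6667 p [0.6079 0.1882 0.1125] turn needed [0.07 0.36 0.35] w 0.996 F [ 0.4 -0.1 -0.4] M [ 0.05 -0.01  0.07]
shift cm [-0.19  0.03 -2.95]
```

View pics/g3s.png

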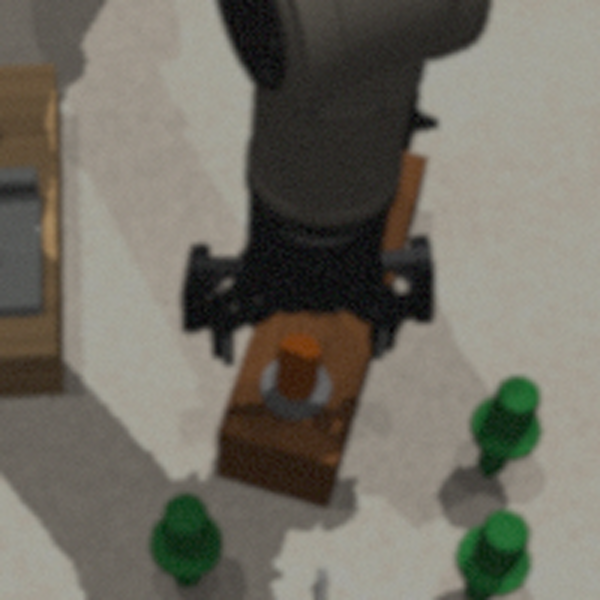

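View pics/g3.png

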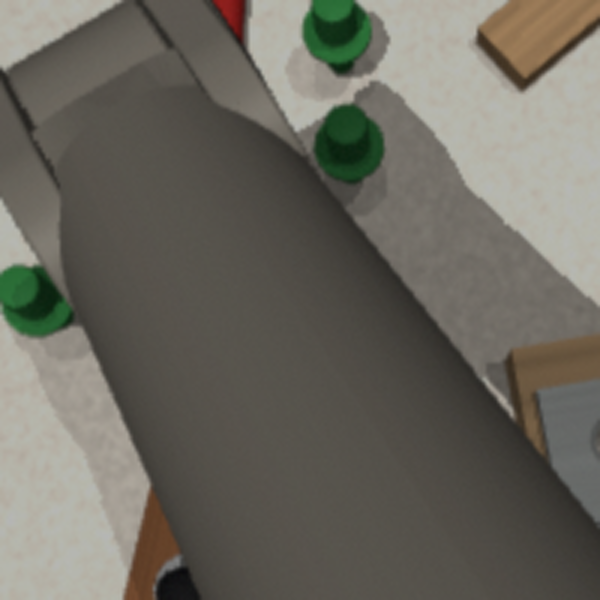

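>>> send_rows(
  motion="-0.05 0 -1 0 0.1 0.1 0;-0.05 0 -1 0 0.1 0.1 0;0 0 -0.7 0 0 0 0",
)

```text
t: 5.02
eef_pos: [0.6087, 0.1887, 0.0865]
tool_rot: [0.0, 0.996, 0.093, 0.004]
contact_force: [1.0, 0.1, -0.1]
gripper_width: 1.006
```

Run:
```python
from h import *
settle(6,tx=[.606,.1885,.083])
save("scene","g4s.png",(220,100,420,300),3)
```

```text
t 5.3167 p [0.6091 0.189  0.0877] turn needed [-0.05  0.5   0.17] w 1.003 F [ 0.5 -0.  -0. ] M [ 0.02 -0.05  0.03]
shift cm [-0.31 -0.05 -0.47]
```

View pics/g4s.png

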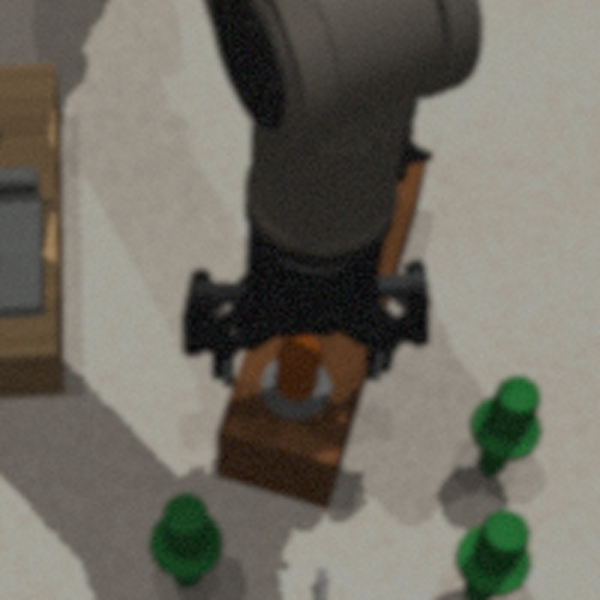

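>>> send_rows(
  motion="-0.2 -0.05 -0.4 0 0.5 0.2 0;0 0 0 0 0 0 0.3;0 0 0 0 0 0 0.5;0 0 0 0 0 0 0.7;0 0 0 0 0 0 0.8;0 0 0 0 0 0 0.9",
  newtons=40,
)

```text
t: 5.87
eef_pos: [0.6078, 0.1885, 0.0848]
tool_rot: [-0.001, 0.996, 0.094, 0.001]
contact_force: [-1.2, 1.8, 0.1]
gripper_width: 0.318
```

Run:
```python
from h import *
settle(5,tx=[.606,.1885,.083])
```

```text
t 6.1167 p [0.6078 0.1885 0.0848] turn needed [-0.08  0.07 -0.04] w 0.318 F [-0.6 -0.6  1.4] M [-0.18  0.05  0.03]
shift cm [-0.18 -0.   -0.18]
```

>>> send_rows(
  motion="0 0 0 0 0 0 1;0 0 0 0 0 0 1;0 0 1 0 0 0 1;0 0 1 0 0 0 1;0 0 1 0 0 0 1",
  newtons=80,
)

```text
t: 6.53
eef_pos: [0.605, 0.1878, 0.1134]
tool_rot: [-0.0, 0.995, 0.095, -0.003]
contact_force: [0.5, 0.3, -2.2]
gripper_width: 0.307
```

Run:
```python
from h import *
settle(3,tx=[.6078,.1885,.165])
save("scene","g5s.png",(220,100,420,300),3)
```

```text
t 6.6833 p [0.6064 0.1883 0.1144] turn needed [-0.05 -0.1  -0.06] w 0.307 F [-0.5 -0.9 -2.8] M [-0.02  0.03  0.  ]
shift cm [0.14 0.02 5.06]
```

View pics/g5s.png

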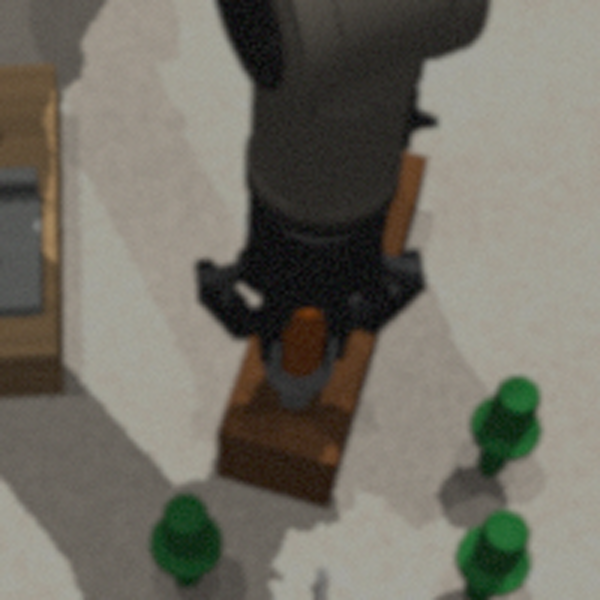

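>>> send_rows(
  motion="0 0 1.3 0 0 0 1;0 0 1.3 0 0 0 1;0 0 1.3 0 0 0 1;0 0 1.3 0 0 0 1;0 0 0.8 0 0 0 1;0 0 0 0 0 0 1",
)

```text
t: 7.23
eef_pos: [0.6048, 0.1878, 0.1791]
tool_rot: [-0.0, 0.995, 0.095, -0.002]
contact_force: [1.1, 0.5, -3.0]
gripper_width: 0.31
```

Run:
```python
from h import *
settle(6,tx=[.6078,.1885,.165])
save("scene","g6s.png",(220,100,420,300),3)
```

```text
t 7.5333 p [0.6031 0.187  0.1753] turn needed [ 0.11 -0.56 -0.09] w 0.308 F [-0.4  0.1 -2.6] M [-0.02 -0.02  0.02]
shift cm [ 0.47  0.15 -1.03]
```

View pics/g6s.png

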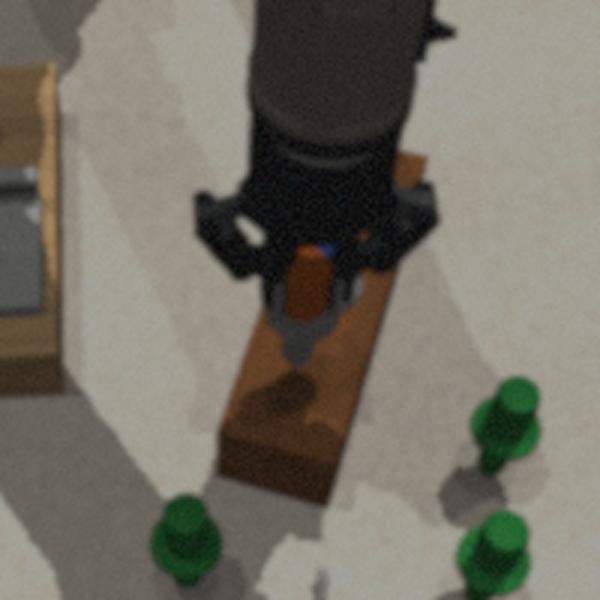

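>>> send_rows(
  motion="-0.6 -2.1 0.4 0 -0.1 0 1;-0.6 -2.1 0.4 0 -0.1 0 1;-0.6 -2.1 0.4 0 -0.1 0 1;-0.6 -2.1 0.4 0 -0.1 0 1;-0.6 -2.1 0 0 0 0 1;-0.6 -2.1 0 0 0 0 1;-0.6 -2.1 0 0 0 0 1;-0.6 -2.1 0 0 0 0 1;-0.6 -2.1 0 0 0 0 1;-0.5 -1.5 0 0 0 0 1;-0.3 -1 0 0 0 0 1;0 0 0 0 0 0 1",
)

```text
t: 8.58
eef_pos: [0.533, -0.0338, 0.1856]
tool_rot: [-0.0, 0.995, 0.097, -0.007]
contact_force: [-1.2, -0.1, -2.8]
gripper_width: 0.309
```

Run:
```python
from h import *
settle(6,tx=[.5375,-.0405,.175])
save("scene","p1s.png",(110,90,310,290),3)
save("top","p1.png")
```

```text
t 8.8833 p [ 0.5343 -0.0292  0.1861] turn needed [-0.09 -0.69 -0.71] w 0.307 F [ 1.  -0.7 -2.2] M [-0.01 -0.08 -0.02]
shift cm [ 0.32 -1.13 -1.11]
```

View pics/p1s.png

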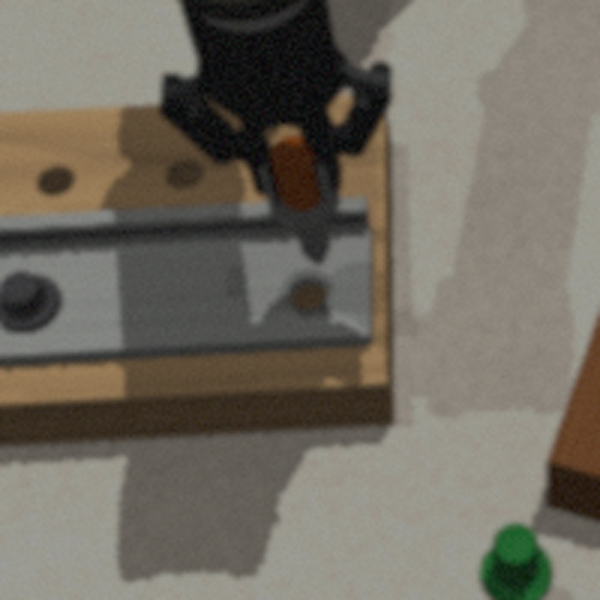

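View pics/p1.png

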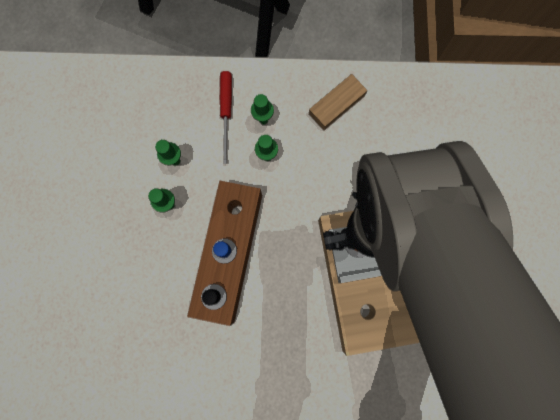

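Run:
```python
from h import *
p=get_obs()["eef_pos"]
for off in(0,.0005): print(proj("scene",p+np.array([off,off,-.081])), )
print("collar u",proj("scene",p+[0,0,-.015]),"head top",proj("scene",p+[0,0,.036]))
print(proj("scene",[.5396,-.0395,.074]),proj("scene",[.5396,-.0395,.105]))
save("scene","p2s.png",(180,100,250,200),6)
```

```text
[215.14085251 177.03963281]
[215.32893738 177.26825919]
collar u [210.47091684 157.16705925] head top [206.42861166 139.9653219 ]
[211.98468947 187.21370675] [209.82986351 178.71642852]
```

View pics/p2s.png

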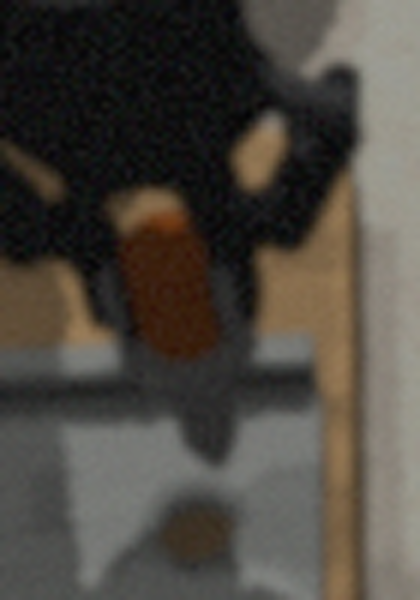

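Run:
```python
from h import *
A=[toz("top",(u-.4,v-.4),.06)[:2] for u,v in((367.75,311.5),(418.5,302.5),(469,293.5))]
print([a.round(4) for a in A],np.linalg.norm(A[2]-A[0]),np.degrees(np.arctan2(*(A[2]-A[0])[::-1])))
h=toz("top",(356,246.8),.074)[:2];s=toz("top",(457.2,228.4),.080)[:2]
print(h,s,np.linalg.norm(s-h),np.degrees(np.arctan2(*(s-h)[::-1])))
d=(A[2]-A[0])/np.linalg.norm(A[2]-A[0]);n=np.array([-d[1],d[0]])
print("row offset stub",(s-A[2])@n,(s-A[2])@d,"hole",(h-A[0])@n,(h-A[0])@d)
print("d",d,"n",n)
c=[toz("top",(315+u/4,185+v/4),.06)[:2] for u,v in((25,125),(634,22),(768,568))]
for q in c: print((q-A[0])@n,(q-A[0])@d)
print("hole rows from far edge etc")
```

```text
[array([ 0.417 , -0.0643]), array([ 0.4356, -0.1583]), array([ 0.4543, -0.2525])] 0.19185229668394618 -78.79275445014281
[ 0.53367544 -0.04135868] [ 0.57211813 -0.22846915] 0.19101876059920936 -78.38988645858477
row offset stub 0.12021394620266027 -0.0007138262149861858 hole 0.11887083313266808 0.00012443185362870368
d [ 0.1943584  -0.98093058] n [0.98093058 0.1943584 ]
0.1881465296808531 -0.05151117641916304
0.18799417551424036 0.24742401886110965
-0.07148872572530425 0.24688673046239812
hole rows from far edge etc
```

>>> send_rows(
  motion="0.1 -0.4 -0.4 0 -0.2 -0.2 1;0.1 -0.4 -0.4 0 -0.2 -0.2 1;0.1 -0.2 -0.4 0 -0.2 -0.2 1",
)

```text
t: 9.28
eef_pos: [0.5383, -0.0393, 0.174]
tool_rot: [-0.001, 0.995, 0.095, 0.001]
contact_force: [0.0, -0.6, -2.5]
gripper_width: 0.309
```

Run:
```python
from h import *
settle(8,tx=[.5377,-.0402,.175])
save("scene","p3s.png",(180,100,250,200),6)
p=get_obs()["eef_pos"];print(proj("scene",p+np.array([.0005,.0005,-.081])))
```

```text
t 9.6833 p [ 0.5382 -0.0385  0.1746] turn needed [-0.1   0.05 -0.2 ] w 0.306 F [-0.3  0.4 -2.9] M [ 0.   -0.03  0.06]
shift cm [-0.05 -0.17  0.04]
[211.41431535 181.61229283]
```

View pics/p3s.png

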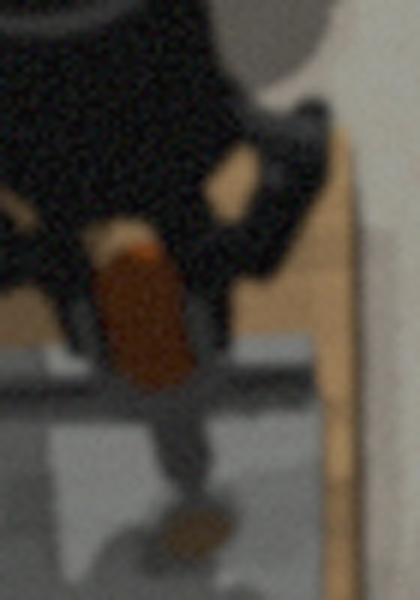

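>>> send_rows(
  motion="0 -0.15 -0.5 0 0 -0.1 1;0 0 -0.5 0 0 0 1;0 0 -0.4 0 0 0 1",
)

```text
t: 9.98
eef_pos: [0.5391, -0.04, 0.1607]
tool_rot: [-0.001, 0.995, 0.095, 0.002]
contact_force: [-0.0, 1.1, -2.9]
gripper_width: 0.308
```

Run:
```python
from h import *
settle(8,tx=[.5379,-.0401,.155])
save("scene","p4s.png",(180,100,250,200),6)
p=get_obs()["eef_pos"];print(proj("scene",p+np.array([.0005,.0005,-.081])))
```

```text
t 10.3833 p [ 0.5393 -0.04    0.1614] turn needed [-0.09  0.22 -0.11] w 0.309 F [-0.  -0.3 -2.3] M [-0.04 -0.05  0.01]
shift cm [-0.14 -0.01 -0.64]
[211.53373493 185.56128989]
```

View pics/p4s.png

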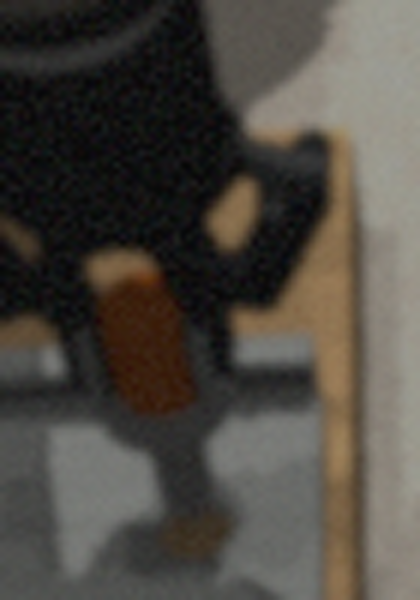

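>>> send_rows(
  motion="-0.1 0 -0.5 0 0.2 -0.1 1;0 0 -0.5 0 0 0 1;0 0 -0.5 0 0 0 1",
)

```text
t: 10.68
eef_pos: [0.5392, -0.04, 0.1467]
tool_rot: [-0.001, 0.996, 0.094, 0.002]
contact_force: [-0.0, -0.3, -3.1]
gripper_width: 0.307
```

Run:
```python
from h import *
settle(5,tx=[.5384,-.0401,.135])
```

```text
t 10.9333 p [ 0.5391 -0.04    0.147 ] turn needed [-0.08  0.15  0.01] w 0.31 F [ 0.2 -0.3 -2. ] M [ 0.01 -0.03  0.06]
shift cm [-0.07 -0.01 -1.2 ]
```

>>> send_rows(
  motion="-0.1 0 -0.4 0 0.1 0 1;0 0 -0.4 0 0 0 1",
)

```text
t: 11.1
eef_pos: [0.5389, -0.0399, 0.1396]
tool_rot: [-0.001, 0.996, 0.094, 0.002]
contact_force: [-1.2, -0.6, -2.7]
gripper_width: 0.309
```

Run:
```python
from h import *
settle(5,tx=[.5384,-.0401,.135])
save("scene","p5s.png",(150,100,250,200),6)
```

```text
t 11.35 p [ 0.5389 -0.0399  0.1397] turn needed [-0.08  0.15  0.  ] w 0.305 F [ 0.8  0.3 -2.7] M [-0.02 -0.01  0.01]
shift cm [-0.05 -0.02 -0.47]
```

View pics/p5s.png

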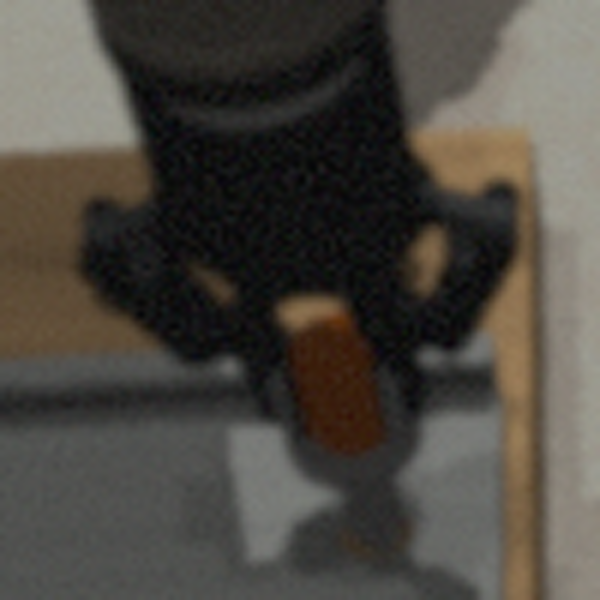

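Entering the hole with no contact. Continuing in small steps.

>>> send_rows(
  motion="-0.05 0 -0.4 0 0.1 0 1;0 0 -0.4 0 0 0 1;0 0 -0.4 0 0 0 1",
)

```text
t: 11.65
eef_pos: [0.5395, -0.0399, 0.1281]
tool_rot: [-0.001, 0.996, 0.094, 0.002]
contact_force: [0.2, -0.0, -2.6]
gripper_width: 0.305
```

Run:
```python
from h import *
settle(5,tx=[.5380,-.0401,.089])
```

```text
t 11.9 p [ 0.5393 -0.0399  0.1283] turn needed [-0.08  0.17  0.01] w 0.303 F [ 0.7  0.  -2.3] M [-0.01  0.02  0.  ]
shift cm [-0.13 -0.02 -3.93]
```

>>> send_rows(
  motion="-0.05 0 -0.4 0 0.1 0 1;0 0 -0.4 0 0 0 1;0 0 -0.4 0 0 0 1",
)

```text
t: 12.15
eef_pos: [0.5398, -0.0399, 0.1166]
tool_rot: [-0.0, 0.996, 0.094, 0.002]
contact_force: [0.2, -0.1, -1.8]
gripper_width: 0.306
```

Run:
```python
from h import *
settle(4,tx=[.5380,-.0401,.089])
```

```text
t 12.35 p [ 0.5395 -0.0399  0.1166] turn needed [-0.08  0.16  0.01] w 0.306 F [ 0.4  0.3 -1.8] M [ 0.03 -0.02  0.  ]
shift cm [-0.15 -0.02 -2.76]
```

>>> send_rows(
  motion="-0.05 0 -0.5 0 0.1 0 1;0 0 -0.5 0 0 0 1;0 0 -0.5 0 0 0 1",
)

```text
t: 12.6
eef_pos: [0.5401, -0.0398, 0.1018]
tool_rot: [-0.0, 0.996, 0.094, 0.002]
contact_force: [-0.1, 0.6, -2.5]
gripper_width: 0.31
```

Run:
```python
from h import *
settle(4,tx=[.5380,-.0401,.089])
save("scene","p6s.png",(90,100,250,220),5)
```

```text
t 12.8 p [ 0.5397 -0.0398  0.1018] turn needed [-0.08  0.15  0.02] w 0.309 F [ 0.   0.1 -2.8] M [-0.03 -0.    0.06]
shift cm [-0.17 -0.03 -1.28]
```

View pics/p6s.png

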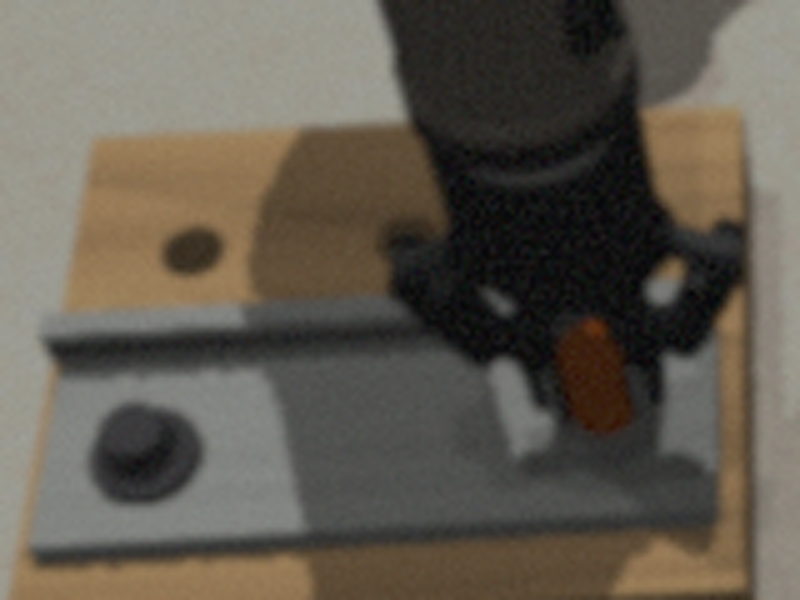

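>>> send_rows(
  motion="-0.1 0 -0.4 0 0.1 0 1;0 0 -0.3 0 0 0 1;0 0 -0.3 0 0 0 1",
)

```text
t: 13.1
eef_pos: [0.5399, -0.0398, 0.0924]
tool_rot: [-0.0, 0.996, 0.094, 0.002]
contact_force: [0.2, -1.1, -3.4]
gripper_width: 0.309
```

Run:
```python
from h import *
settle(4,tx=[.5380,-.0401,.089])
```

```text
t 13.3 p [ 0.5396 -0.0398  0.0924] turn needed [-0.07  0.18  0.03] w 0.311 F [ 0.5  0.1 -2.3] M [-0.03  0.01 -0.02]
shift cm [-0.16 -0.03 -0.34]
```

>>> send_rows(
  motion="0 0 -0.2 0 0.1 0 1;0 0 -0.2 0 0 0 1;0 0 -0.2 0 0 0 1",
)

```text
t: 13.55
eef_pos: [0.5402, -0.0398, 0.0887]
tool_rot: [-0.0, 0.996, 0.094, 0.001]
contact_force: [-14.2, 0.6, 41.0]
gripper_width: 0.31
```

Run:
```python
from h import *
settle(4,tx=[.5380,-.0401,.089])
```

```text
t 13.75 p [ 0.5402 -0.0398  0.0888] turn needed [-0.03  0.15  0.05] w 0.309 F [-7.6  0.3 17.5] M [0.16 1.77 0.03]
shift cm [-0.22 -0.03  0.02]
```

>>> send_rows(
  motion="0 0 0 0 0 0 1;0 0 0 0 0 0 0.6;0 0 0 0 0 0 0.3;0 0 0 0 0 0 0;0 0 0 0 0 0 0;0 0 0 0 0 0 0;0 0 0 0 0 0 0",
)

```text
t: 14.33
eef_pos: [0.5421, -0.0397, 0.0903]
tool_rot: [0.0, 0.996, 0.094, 0.003]
contact_force: [0.6, 0.0, -0.2]
gripper_width: 1.002
```

Run:
```python
from h import *
settle(3,tx=[.5380,-.0401,.089])
save("scene","r1s.png",(90,100,250,220),5)
```

```text
t 14.4833 p [ 0.5421 -0.0397  0.0903] turn needed [-0.02  0.38  0.05] w 0.999 F [ 0.6 -0.3 -0.1] M [0.02 0.   0.04]
shift cm [-0.41 -0.04 -0.13]
```

View pics/r1s.png

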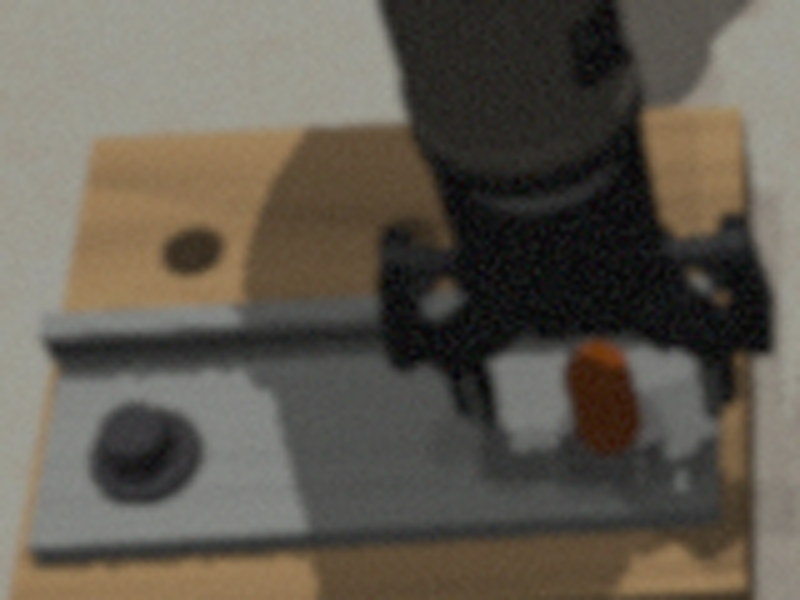

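Released. Retreat straight up, then aside to look.

>>> send_rows(
  motion="0 0 0.8 0 0 0 0;0 0 1.2 0 0 0 0;0 0 1.5 0 0 0 0;0 0 1.5 0 0 0 0;0 0 2 0 0 0 0;0 0 2 0 0 0 0;0 0 2 0 0 0 0;0 -2 1 0 0 0 0;0 -3 0 0 0 0 0;0 -3.5 0 0 0 0 0;0 -3.5 0 0 0 0 0;0 -3.5 0 0 0 0 0;0 -3.5 0 0 0 0 0;0 -3.5 0 0 0 0 0;0 -3.5 0 0 0 0 0;0 -3.5 0 0 0 0 0;0 -3.5 0 0 0 0 0;0 -3 0 0 0 0 0;0 0 0 0 0 0 0;0 0 0 0 0 0 0",
)

```text
t: 16.2
eef_pos: [0.539, -0.4129, 0.2434]
tool_rot: [0.003, 0.995, 0.099, 0.014]
contact_force: [-0.1, 1.7, 0.8]
gripper_width: 0.999
```

Run:
```python
from h import *
settle(4)
save("scene","e1s.png");save("scene","e1z.png",(90,100,250,220),5);save("top","e1.png",(300,170,520,335),3.6)
```

```text
t 16.4 p [ 0.5399 -0.41    0.243 ] turn needed [ 0.19  1.58 -0.85] w 1.002 F [ 0.9  0.8 -0.2] M [0.03 0.05 0.  ]
```

View pics/e1s.png

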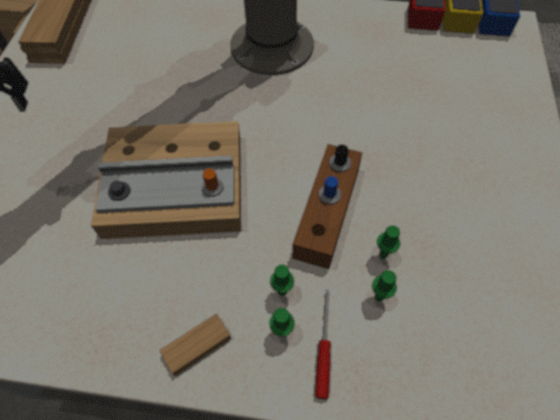

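View pics/e1z.png

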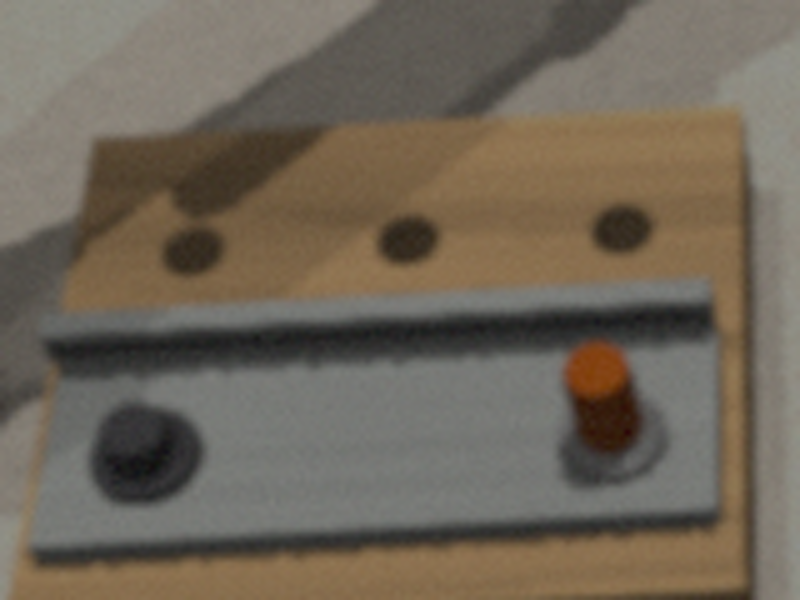

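View pics/e1.png

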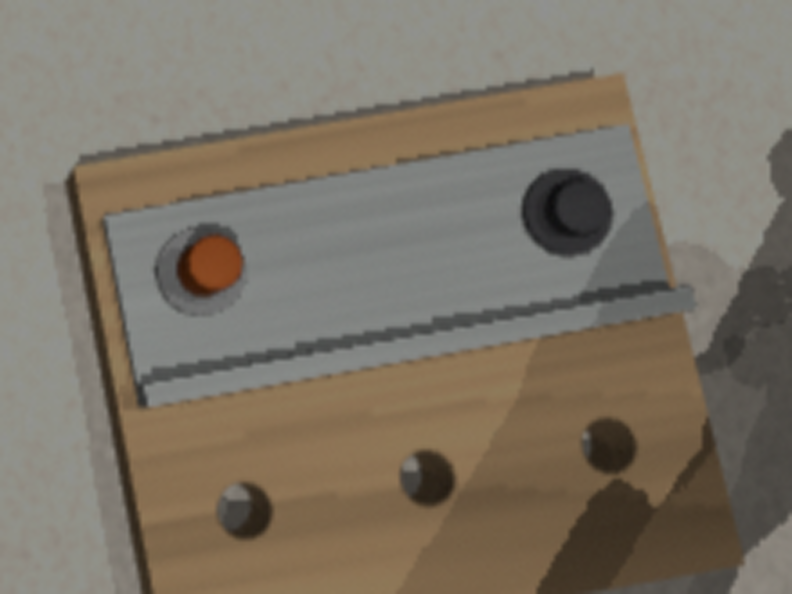

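Run:
```python
from h import *
c=(300+200/3.6-.4,170+270/3.6-.4);hd=(300+215/3.6-.4,170+263/3.6-.4)
X=toz("top",c,.08);print("top",X,"head exp",proj("top",X+[0,0,.045]),"seen",hd)
c=(90+613/5-.4,100+441/5-.4);hd=(90+597/5-.4,100+370/5-.4)
X=toz("scene",c,.08);print("scene",X,"head exp",proj("scene",X+[0,0,.045]),"seen",hd)
for n in("scene","top"):
    read_camera(n)
    r=regions_of("fence",n)[0];print(n,r["point"],r["region"].sum())
```

```text
top [ 0.53713344 -0.03888133  0.08      ] head exp [359.07296847 242.17285098] seen (359.32222222222225, 242.65555555555554)
scene [ 0.54474717 -0.03702437  0.08      ] head exp [209.01255182 175.21960559] seen (209.0, 173.6)
scene [161.0, 182.0] 6424
top [414.7, 298.8] 14932
```

Run:
```python
from h import *
ims=np.mean([read_camera("scene").astype(float) for _ in range(6)],0);imt=np.mean([read_camera("top").astype(float) for _ in range(3)],0)
def f(im,x,y,w=18): return cv2.resize(np.clip(im[y-w:y+w,x-w:x+w]*1.5,0,255).astype(np.uint8),(400,400),interpolation=cv2.INTER_CUBIC)
a,b=f(ims,211,184),f(imt,357,244)
def draw(img,name,x,y,X,w=18):
    for z,r,col in((0,.023,(255,0,255)),(.006,.023,(255,255,0)),(.051,.014,(0,255,255))):
        P_=[(np.array(proj(name,X+np.array([r*np.cos(t),r*np.sin(t),z])))-[x-w,y-w]+.5)*400/(2*w) for t in np.linspace(0,6.28,60)]
        cv2.polylines(img,[np.array(P_).astype(np.int32)],True,col,1)
a2,b2=a.copy(),b.copy()
draw(a2,"scene",211,184,np.array([.5425,-.0375,.074]));draw(b2,"top",357,244,np.array([.5365,-.0393,.074]))
g=np.vstack([np.hstack([a,b]),np.hstack([a2,b2])]);g=cv2.resize(g,(600,600));cv2.imwrite('pics/e2.png',g[:,:,::-1])
```

```text
(no output)
```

View pics/e2.png

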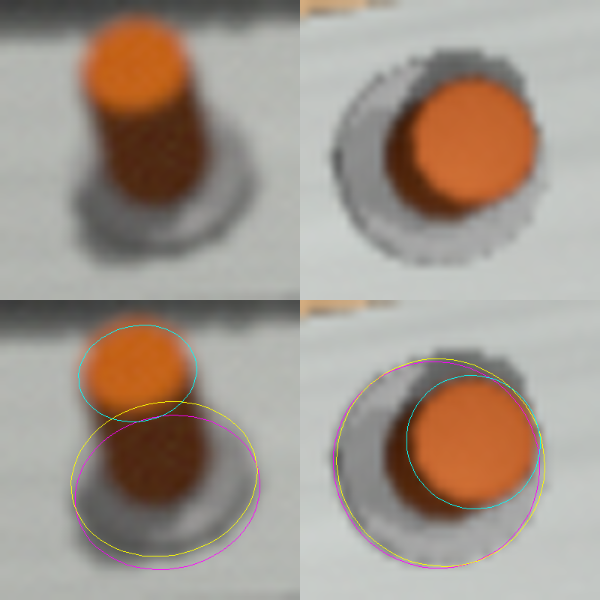

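Run:
```python
from h import *
for n,boxes in(("top",[(322,222,342,242),(330,265,352,290),(470,200,488,215),(440,215,475,245)]),("scene",[(222,150,242,170),(215,195,245,215),(92,200,120,216),(100,175,135,200)])):
    a=cv2.cvtColor(cv2.imread(f'pics/{n}0.png'),cv2.COLOR_BGR2GRAY).astype(np.float32);b=cv2.cvtColor(read_camera(n),cv2.COLOR_RGB2GRAY).astype(np.float32)
    for x0,y0,x1,y1 in boxes:
        print(n,np.round(cv2.phaseCorrelate(a[y0:y1,x0:x1],b[y0:y1,x0:x1]),2)if 0 else [np.round(v,2) for v in cv2.phaseCorrelate(a[y0:y1,x0:x1].copy(),b[y0:y1,x0:x1].copy())])
st()
```

```text
top [array([-0.06, -0.06]), np.float64(0.99)]
top [array([0.  , 0.49]), np.float64(0.99)]
top [array([-0.13,  0.51]), np.float64(0.96)]
top [array([-0.01, -0.04]), np.float64(0.98)]
scene [array([ 0.38, -0.23]), np.float64(1.03)]
scene [array([ 0.19, -0.17]), np.float64(1.16)]
scene [array([ 0.07, -0.09]), np.float64(0.99)]
scene [array([0.08, 0.49]), np.float64(1.03)]
t 17.3 p [ 0.5394 -0.4115  0.2424] turn needed [ 0.22  1.54 -0.75] w 1.001 F [-0.3  0.3  0.4] M [0.06 0.03 0.03]
```

Fence unmoved (shifts are 0.5 px or less), so I'm handing in.

```bash
python3 -c "
from station import *
print(hand_in())"
```

```text
the job is handed in; nothing more can be done
None
```

The orange dog is through the foot hole and into the plywood, with its collar seated on the fence foot. I let go, backed the arm clear and handed the job in at about 17 s.

- **Insertion:** I gripped the dog by its head, lifted it out of the rack and lowered it in small steps. There was no contact until the collar met the foot at TCP height 0.0888 m, the height I had worked out from the grasp. The highest wrist force I read was 41 N up and 14 N sideways, at seating. I only opened the gripper after that.
- **Fence:** comparing the foot, rail and stub before and after gave image shifts of 0.5 px or less, under about 1 mm.
- **Other parts:** in the last pictures, the black and blue dogs were still in the rack and the green look-alikes had not moved.
- **Disagreements:**
  - The two cameras differed by 2 to 6 mm in x, so I checked the nose against the hole directly in the scene camera while lowering.
  - In the final scene picture the head sat about 1.5 px above where a simple upright fit put it. A small shift of that fit explained it, and the top view and the seating height both agreed with upright and seated.

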